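# Push two label plates out over the ends of the bench ledge

## Robot

A 6-joint arm with a two-finger parallel gripper is mounted at the origin on the work surface. World frame = base frame: x ahead of the robot, y to its left, z up, the work surface at z = 0. Lengths are in mm, angles in rad, forces in N, time in s.
With the tool pointing down it reaches from about 300 to 775 mm from the base axis. Payload 14.6 kg.
Tool frame: the origin (TCP) lies between the finger pads; the fingertips stand 19 mm ahead of it and the grasp point (between the pads) is the TCP; x points along the fingers, y is the direction in which the jaws open and shut, and the axes are right-handed (so a half turn about x gives the same grasp; the last joint's range is limited). The gripper opens to 94 mm and grips with 3 to 60 N. Pads are 16 mm wide; open, the fingers measure 119 mm over their backs; the gripper's body (75 mm by 177 mm) begins 78 mm behind the grasp point.
Start: joints at [-1.294, 0.3, 1.521, -0, 1.321, -0.067], TCP at [185.38, -517.807, 224.446] pointing down, gripper open.
Joint ranges: [-3.03, 3.03], [-0.79, 2.21], [0.23, 2.52], [-1.04, 4.18], [0, 3.07], [-2.55, 2.55]. Speed limits (rad/s): [2.22, 2.22, 2.57, 3.14, 3.14, 3.14].

## Interface

Orientations are given as [roll, pitch, yaw] about the fixed x, y, z axes, in that order (R = Rz(yaw) Ry(pitch) Rx(roll)).
In Python, from cell import manip gives the robot as it stands.
- The arm moves only by the tool jog_arm, never from a script. Its argument "series" is one flat list of numbers, 7 for each row, row after row: the turn, a rotation vector about the world's x, y, z in rad, then the shift along the world's x, y, z in m, then the opening, from -1 (shut) to 1 (fully open). A call has 1 to 20 rows; each row is the pose to reach, as a shift and turn from the pose commanded when the call began; what a row does not reach only later rows make up. A row lasts 1/8 s, in which the tool goes at most 62.5 mm and 10.7 degrees, less where a joint would pass 70% of its speed; a pose out of reach is approached as far as the arm can. A call with a gripper value outside its range is refused whole. The fingers move at their own pace and stop on an object; "squeeze" is the grip in N (left out, the last holds). Time passes only in rows, so rows that repeat a pose let the fingers close. It gives the time, the measured TCP pose, the force and the opening at its end, in the units of the state.
- manip.read_state(): the state, without advancing time (a new reading comes with each control period).
- manip.camera(name): name is "side" or "top" or "wrist"; returns a dict with "color" (420x560x3 uint8, blue, green, red), "range_z" (420x560 float32, mm along the optical axis (not along the pixel's ray), 0 where there is no reading), "fx", "fy", "cx", "cy" (pixels), "pose" (4x4, takes a point from camera to world coordinates); the wrist camera has in their place "mount" (4x4, takes a point from camera to tool coordinates, whose origin is the TCP and whose axes are the tool frame's). Camera axes: x right, y down, z forward; pixel columns grow to the right and rows downward; lengths in mm; the calibration is good to about 2 mm. A picture is of the moment at which its call begins: read the wrist's pose just before it.
- manip.sign_off(): hands the job in, once; it reports no verdict.
The state is a dict: "clock": time; "joints": joint angles; "qd": joint speeds; "effort": joint torques, N m; "eef_pos": TCP position; "eef_rot": TCP orientation; "wrist_force": force on the tool from outside, world axes, zero at the start; "moment": the same for the moment, N m; "finger_gap": finger opening in mm.
Only numpy, scipy, OpenCV 4.12 (cv2) and the standard library are available. Lean on these libraries where they do the work, as an engineer would, in place of code of your own. Each camera call takes 0.05 s, during which the arm holds its last target.

## Task

Two label plates lie side by side on the low grey ledge. Without lifting them, push each one along its own lane until about a third of its length sticks out past the end of the ledge, so that a gloved hand can take it by its edge: the white plate with the four-colour diamond at the end where the aluminium bottle stands, the plain orange plate at the opposite end, where the brown jar stands. Leave both plates lying flat in their lanes and do not disturb the bottle, the jar, the beaker or the vial.

Things in the scene. Friction and masses are not known exactly. Their poses are not given: they have to be found in the camera images.
- ledge: Fixed grey ledge, 192 (x) by 300 (y) mm, on feet; origin at the centre of its underside on the bench. Its own y axis runs along the lanes; both ends (y = -150 and +150 mm) are open. Lane floor 45 mm above the origin. Two lanes, each 84 mm wide, centred on x = -46 and +46 mm, bounded by aluminium strips 8 mm wide (centred on x = -92, 0, +92 mm) that stand 4 mm above the lane floor and run the whole length. It stands anywhere within some 16 cm and is turned up to 0.35 rad.
- diamond_plate: White label plate with a red, yellow, blue and white diamond on top, 76 (x) by 110 (y) by 6 (z) mm, rigid, about 80 g, loose, lying in either lane with 4 mm play each side, near the middle of the ledge's length (centre within 25 mm of it). Origin at the centre of its underside; y lies along the lane. Slides with ordinary friction and stays where it is left.
- orange_plate: Plain orange label plate lying in the other lane; size, weight, origin and axes as the diamond plate.
- metal_bottle: Aluminium bottle with white cap and a small four-colour diamond, 72 mm diameter, 172 mm tall, standing loose on the bench beyond one end of the ledge (either end), its axis 280 to 320 mm from the ledge's middle. Origin at the centre of its underside. Not to be moved.
- brown_jar: Brown glass jar with orange cap and pale paper label, 70 mm diameter, 115 mm tall, standing loose beyond the other end of the ledge, at the same distance. Origin at the centre of its underside. Not to be moved.
- beaker: Glass beaker, 72 mm diameter, 85 mm tall, behind the ledge on the side away from the robot; loose bystander, not to be moved; origin at the centre of its underside
- vial: Small clear vial with black cap, 32 mm diameter, 60 mm tall, behind the ledge on the side away from the robot; loose bystander, not to be moved; origin at the centre of its underside
Mind the look-alikes: they are no part of the job. Of the things that look like the orange_plate, the smallest one is meant.

How it is judged (in metres and radians):
At the end, for the whole second after the job is handed in: Each plate overhangs its end of the ledge by 24 to 48 mm: the diamond plate at the aluminium bottle's end, the orange plate at the brown jar's end; both flat on the lane floor (within 4 mm, tilt under 0.06 rad), along the lane within 0.2 rad, at rest (((y of metal_bottle in the frame of ledge above 0 m and y of diamond_plate in the frame of ledge between 0.119 and 0.143 m and y of orange_plate in the frame of ledge between -0.143 and -0.119 m) or (y of metal_bottle in the frame of ledge below 0 m and y of diamond_plate in the frame of ledge between -0.143 and -0.119 m and y of orange_plate in the frame of ledge between 0.119 and 0.143 m)) and angle between the y axis of each of diamond_plate, orange_plate and the y axis of ledge, either way round below 0.2 rad and angle between each of diamond_plate, orange_plate's own z axis and vertical below 0.06 rad and z of diamond_plate in the frame of ledge between 0.041 and 0.049 m and linear speed of each of diamond_plate, orange_plate below 0.01 m/s and z of orange_plate in the frame of ledge between 0.041 and 0.049 m); the robot touches nothing.
It fails at once if the diamond plate is lifted more than 12 mm above the ledge, or tipped more than 0.25 rad (z of diamond_plate in the frame of ledge above 0.057 m or angle between diamond_plate's own z axis and vertical above 0.25 rad).
It fails at once if the orange plate is lifted more than 12 mm above the ledge, or tipped more than 0.25 rad (z of orange_plate in the frame of ledge above 0.057 m or angle between orange_plate's own z axis and vertical above 0.25 rad).
It fails at once if the metal bottle or the brown jar is pushed more than 20 mm from its place or tipped over (distance of any of metal_bottle, brown_jar from where it was at the start of the episode above 0.02 m or angle between any of metal_bottle, brown_jar's own z axis and vertical above 0.3 rad).
It fails at once if the beaker or the vial is pushed more than 20 mm from its place or tipped over (distance of any of beaker, vial from where it was at the start of the episode above 0.02 m or angle between any of beaker, vial's own z axis and vertical above 0.3 rad).
It also fails if it takes over 53 s, if anything falls off the work surface, if the arm or the gripper's body presses on something with over 40 N, if the wrist force passes 120 N, or if a joint passes its speed limit or range.

## Working session

There is one attempt and no reset: what is moved stays moved. The work goes in short steps, Python scripts to look and compute and a tool call to move; the robot and the scene stay as the last step left them, time stands still between calls to the robot, and variables do not carry over. Pictures are saved under pics/ and viewed, and the job is handed in when it is done.

Besides the shell and the picture viewer there is one more tool, called after "Request:" as name(argument=value, ...), one argument or row to a line, values as JSON. jog_arm: Moves the arm, as the interface text tells. Its arguments: {"type":"object","properties":{"series":{"type":"array","items":{"type":"number"}},"squeeze":{"type":"number"}},"required":["series"]}

```bash
mkdir -p pics
python3 - <<'E'
from cell import manip
import cv2,numpy as np
print(manip.read_state())
for n in("side","top"):
    c=manip.camera(n); cv2.imwrite(f"pics/{n}0.png",c["color"]); np.savez(f"{n}0.npz",**c)
    print(n,c["fx"],c["cx"],c["cy"],np.round(c["pose"],3).tolist())
E
```

```text
{'clock': 0.0, 'joints': array([-1.29359500e+00,  3.00463164e-01,  1.52158974e+00,  6.00529473e-06,
        1.32069818e+00, -6.66064854e-02]), 'qd': array([ 0.00076029,  0.00050742, -0.00155711,  0.00144887,  0.00098608,
       -0.00139527]), 'effort': array([-8.24184899e-04, -5.31809700e+01, -3.52742529e+01,  7.08520389e-02,
        2.44246615e-02, -1.02169881e-04]), 'eef_pos': array([ 185.31927804, -517.57924662,  223.88700759]), 'eef_rot': array([-1.642424  ,  1.56963788,  1.84297498]), 'wrist_force': array([-0.37735376, -0.05323894,  0.42779955]), 'moment': array([-0.02784626,  0.00645613,  0.01376426]), 'finger_gap': 94.00023179168917}
side 433.94471469143235 282.2212720738979 207.1501029634499 [[-0.998, -0.056, 0.041, 523.247], [-0.067, 0.621, -0.781, 800.95], [0.019, -0.782, -0.623, 696.573], [0.0, 0.0, 0.0, 1.0]]
top 486.82022988260377 280.6806549048387 210.17227202485438 [[-0.004, -0.998, 0.065, 475.072], [-1.0, 0.004, 0.004, 16.147], [-0.004, -0.065, -0.998, 1301.063], [0.0, 0.0, 0.0, 1.0]]
```

View pics/side0.png

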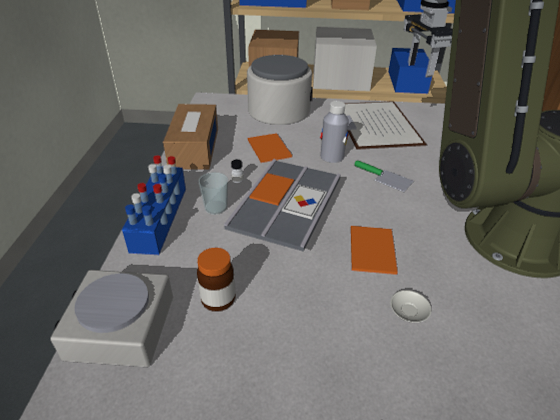

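View pics/top0.png

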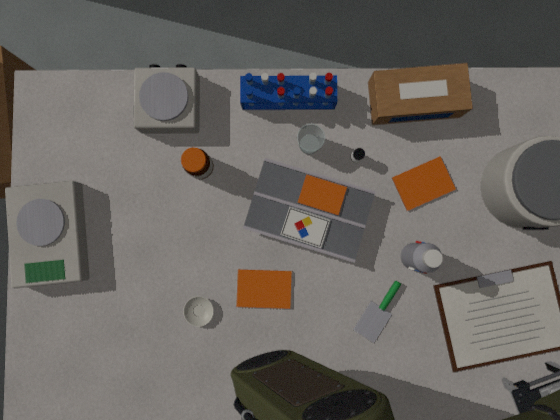

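The top view shows the ledge around (310,210), with the orange plate at (323,195) in the far lane and the diamond plate at (305,227) in the near lane. The bottle is to the right (-y) and the jar to the left (+y). Next I'll measure positions.

```bash
cat > h.py <<'E'
import numpy as np,cv2
def cloud(c):
    z=c["range_z"].astype(float);v,u=np.indices(z.shape)
    P=np.stack([(u-c["cx"])/c["fx"]*z,(v-c["cy"])/c["fy"]*z,z],-1)
    T=c["pose"];W=P@T[:3,:3].T+T[:3,3];W[z==0]=np.nan;return W
def ray(c,uv,h):
    uv=np.atleast_2d(uv).astype(float);T=c["pose"]
    d=np.c_[(uv[:,0]-c["cx"])/c["fx"],(uv[:,1]-c["cy"])/c["fy"],np.ones(len(uv))]@T[:3,:3].T
    s=(h-T[2,3])/d[:,2];return T[:3,3]+s[:,None]*d
def big(m,lo=100):
    n,l,s,ce=cv2.connectedComponentsWithStats(m.astype(np.uint8));return [(l==i) for i in range(1,n) if s[i,4]>lo]
def rect(p):
    (c,s,a)=cv2.minAreaRect(p[:,:2].astype(np.float32));b=cv2.boxPoints((c,s,a))
    e=[b[1]-b[0],b[2]-b[1]];L=max(e,key=np.linalg.norm)
    if L[1]<0:L=-L
    return np.round(c,1),np.round(sorted(s),1),round(float(np.arctan2(L[1],L[0])),4)
E
cat > m.py <<'E'
from h import *
def measure(c,pl=True):
    W=cloud(c);H=W[...,2];hsv=cv2.cvtColor(c["color"],cv2.COLOR_BGR2HSV)
    roi=(W[...,0]>380)&(W[...,0]<700)&(W[...,1]>-260)&(W[...,1]<170)
    def r(m,h):
        v,u=np.nonzero(m);return rect(ray(c,np.c_[u,v],h))
    for m in big(roi&(H>30)&(H<60),1000): print("ledge",r(m,47),np.nanmedian(H[m]))
    om=(hsv[...,0]<15)&(hsv[...,1]>150)&(hsv[...,2]>90)
    for m in big(om&roi&(H>30)&(H<60),200): print("orange",r(m,51),np.nanmedian(H[m]))
    wm=(hsv[...,1]<50)&(hsv[...,2]>150)
    for m in big(cv2.morphologyEx((wm&roi&(H>30)&(H<60)).astype(np.uint8),cv2.MORPH_CLOSE,np.ones((9,9))),200): print("white",r(m>0,51),np.nanmedian(H[m>0]))
    for m in big((H>20)&(H<240),60):
        p=W[m];t=p[p[:,2]>np.nanpercentile(p[:,2],70)];print("obj",np.round(np.median(t,0)),m.sum(),np.round(np.nanmin(p,0)),np.round(np.nanmax(p,0)))
if __name__=="__main__":
    measure(np.load("top0.npz"))
E
python3 m.py
```

```text
ledge (array([557.4, -51.6]), array([192.4, 300.1]), 1.2683) 47.80383405450334
orange (array([596.2, -84.9]), array([ 75.5, 110.2]), 1.258) 51.7092413010223
white (array([513.2, -40.9]), array([61., 95.]), 1.244) 52.3634736367369
obj [ 855. -339.   93.] 5209 [ 788. -463.   20.] [ 926. -214.   99.]
obj [849. 320.  84.] 4229 [766. 240.  20.] [944. 400.  90.]
obj [863.   9. 111.] 2759 [ 831. -124.   20.] [904. 126. 121.]
obj [744. -60.  85.] 378 [702. -89.  20.] [773. -21.  92.]
obj [ 616. -586.  171.] 5998 [ 504. -645.   20.] [ 726. -507.  178.]
obj [679. 238. 117.] 754 [643. 202.  21.] [710. 269. 123.]
obj [ 701. -180.   62.] 156 [ 685. -195.   20.] [ 716. -165.   69.]
obj [551. -59.  52.] 8610 [ 423. -223.   32.] [692. 118.  60.]
obj [520. 631.  68.] 7668 [360. 526.  20.] [634. 731.  78.]
obj [ 436. -328.  172.] 1005 [ 396. -361.   20.] [ 476. -293.  179.]
obj [224.  59. 234.] 325 [196. -11. 166.] [237. 130. 240.]
obj [ 207. -562.  236.] 86 [ 191. -569.  205.] [ 212. -558.  240.]
```

Run:
```python
from cell import manip
from scipy.spatial.transform import Rotation as R
import numpy as np
s=manip.read_state();Q=R.from_euler('xyz',s["eef_rot"]);print(np.round(Q.as_matrix(),3))
a=1.2683;d=np.array([np.cos(a),np.sin(a)]);e=np.array([d[1],-d[0]]);C=np.array([557.4,-51.6])
y=Q.as_matrix()[:,1]
for sg in(1,-1):
    print("turn",(np.arctan2(sg*e[1],sg*e[0])-np.arctan2(y[1],y[0])+np.pi)%(2*np.pi)-np.pi)
f=lambda X,Y:np.round(C+X*e+Y*d-s["eef_pos"][:2],1)
print("or start",f(46,-95),"or end",f(46,68),"dia start",f(-46,75),f(-46,-68))
# diamond plate edges: blob above 49.?
from h import *
c=np.load("top0.npz");W=cloud(c);hsv=cv2.cvtColor(c["color"],cv2.COLOR_BGR2HSV)
L=W[...,:2]-C;X=L@e;Y=L@d
m=(X<-15)&(X>-80)&(abs(Y)<130)
for nm,mm in(("bright",m&(hsv[...,2]>130)),("high",m&(W[...,2]>50))):
    print(nm,np.percentile(Y[mm],[0,2,50,98,100]).round(1),np.percentile(X[mm],[0,2,98,100]).round(1))
im=cv2.resize(c["color"][140:280,220:400],None,fx=4,fy=4,interpolation=2);cv2.imwrite("pics/z0.png",im)
```

```text
[[-0.     0.337 -0.941]
 [ 0.001 -0.941 -0.337]
 [-1.    -0.001 -0.   ]]
turn 0.9244905763394513
turn -2.217102077250342
or start [387.7 361.6] or end [436.2 517.2] dia start [350.5 551.3] [307.9 414.8]
bright [-56.5 -50.9  -7.2  46.7  52.6] [-79.2 -77.3 -16.2 -15. ]
high [-128.   -98.    -3.2   72.2  129.6] [-79.9 -78.6 -16.4 -15. ]
```

View pics/z0.png

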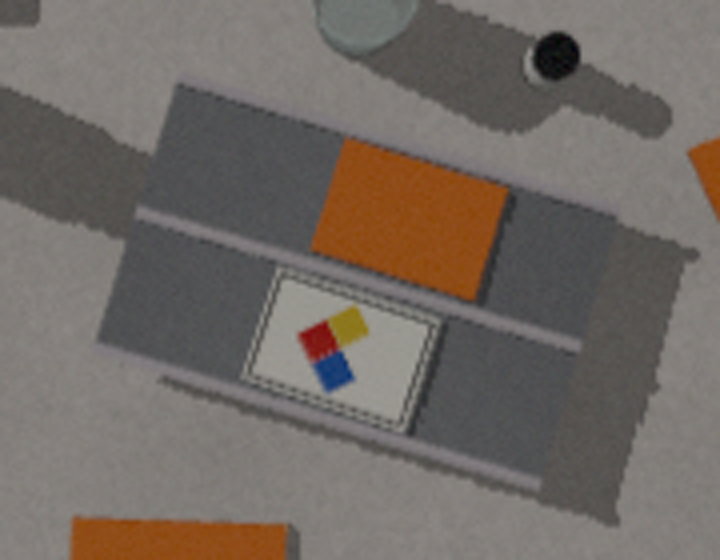

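Request:
jog_arm(
  series=[0, 0, 0.1, 0, 0, 0.03, -0.36, 0, 0, 0.28, 0.04, 0.04, 0.04, -0.36, 0, 0, 0.46, 0.09, 0.085, 0.04, -0.36, 0, 0, 0.64, 0.13, 0.12, 0.04, -0.36, 0, 0, 0.8, 0.17, 0.16, 0.04, -0.36, 0, 0, 0.924, 0.21, 0.2, 0.04, -0.36, 0, 0, 0.924, 0.25, 0.235, 0.04, -0.36, 0, 0, 0.924, 0.29, 0.27, 0.04, -0.36, 0, 0, 0.924, 0.33, 0.31, 0.04, -0.36, 0, 0, 0.924, 0.37, 0.345, 0.04, -0.36, 0, 0, 0.924, 0.388, 0.362, 0.02, -0.36, 0, 0, 0.924, 0.388, 0.362, -0.03, -0.36, 0, 0, 0.924, 0.388, 0.362, -0.08, -0.36, 0, 0, 0.924, 0.388, 0.362, -0.12, -0.36, 0, 0, 0.924, 0.388, 0.362, -0.12, -0.36, 0, 0, 0.924, 0.388, 0.362, -0.12, -0.36],
)

```text
clock: 2.1
eef_pos: [574.1, -156.0, 106.2]
eef_rot: [1.57, 1.569, -0.303]
wrist_force: [1.0, -1.0, -0.0]
finger_gap: 30.1
```

Request:
jog_arm(
  series=[0, 0, 0, 0, 0, -0.02, -0.36, 0, 0, 0, 0, 0, -0.03, -0.36, 0, 0, 0, 0, 0, -0.035, -0.36, 0, 0, 0, 0, 0, -0.037, -0.36, 0, 0, 0, 0, 0, -0.037, -0.36, 0, 0, 0, 0, 0, -0.037, -0.36],
)

```text
clock: 2.85
eef_pos: [573.6, -155.8, 67.8]
eef_rot: [1.533, 1.57, -0.341]
wrist_force: [-0.7, 0.2, 0.7]
finger_gap: 30.2
```

Run:
```python
from cell import manip
import cv2,numpy as np
s=manip.read_state();print(s["eef_pos"],s["wrist_force"])
for n in("side","top"):
    c=manip.camera(n); np.savez(f"{n}1.npz",**c)
    if n=="side": cv2.imwrite(f"pics/{n}1.png",cv2.resize(c["color"][120:280,200:400],None,fx=4,fy=3.75))
```

```text
[ 573.56172996 -155.84920414   67.84989627] [-0.68858887  0.24778456  0.68177828]
```

View pics/side1.png

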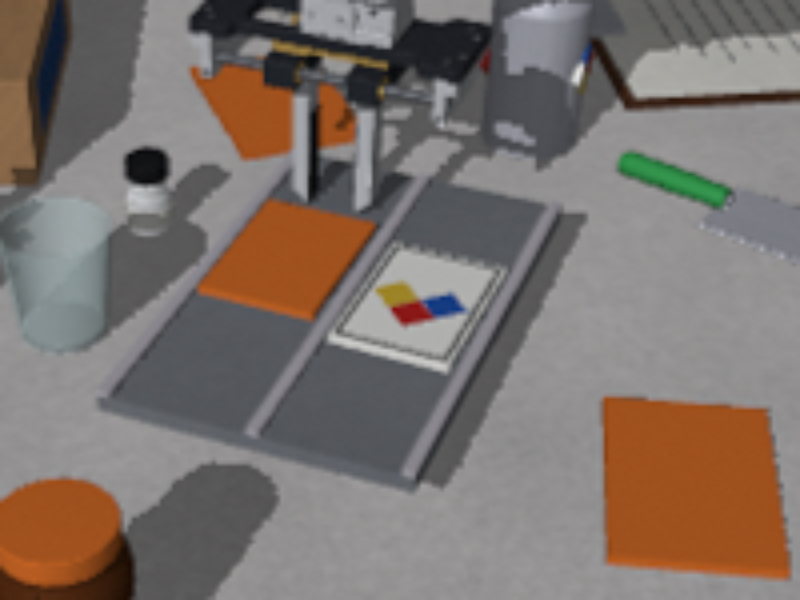

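Request:
jog_arm(
  series=[0, 0, 0, 0, 0, -0.002, -0.36, 0, 0, 0, 0.0015, 0.0048, -0.002, -0.36, 0, 0, 0, 0.003, 0.0095, -0.002, -0.36, 0, 0, 0, 0.006, 0.019, -0.002, -0.36, 0, 0, 0, 0.0105, 0.0335, -0.002, -0.36, 0, 0, 0, 0.015, 0.048, -0.002, -0.36, 0, 0, 0, 0.0195, 0.0625, -0.002, -0.36, 0, 0, 0, 0.024, 0.077, -0.002, -0.36, 0, 0, 0, 0.0285, 0.0915, -0.002, -0.36, 0, 0, 0, 0.033, 0.106, -0.002, -0.36, 0, 0, 0, 0.0375, 0.12, -0.002, -0.36, 0, 0, 0, 0.041, 0.1315, -0.002, -0.36, 0, 0, 0, 0.0433, 0.139, -0.002, -0.36, 0, 0, 0, 0.0447, 0.1432, -0.002, -0.36, 0, 0, 0, 0.0447, 0.1432, -0.002, -0.36, 0, 0, 0, 0.0447, 0.1432, -0.002, -0.36],
)

```text
clock: 4.95
eef_pos: [618.0, -12.9, 65.4]
eef_rot: [-1.094, 1.571, -2.968]
wrist_force: [0.5, -0.2, -0.2]
finger_gap: 29.9
```

Run:
```python
from cell import manip
import cv2,numpy as np
s=manip.read_state();print(s["eef_pos"],s["wrist_force"])
from m import *
C=np.array([557.4,-51.6]);a=1.2683;d=np.array([np.cos(a),np.sin(a)]);e=np.array([d[1],-d[0]])
print("tcp XY",(s["eef_pos"][:2]-C)@e,(s["eef_pos"][:2]-C)@d)
for n in("side","top"):
    c=manip.camera(n); np.savez(f"{n}2.npz",**c)
    cv2.imwrite(f"pics/{n}2.png",c["color"])
    W=cloud(c);hsv=cv2.cvtColor(c["color"],cv2.COLOR_BGR2HSV)
    om=(hsv[...,0]<15)&(hsv[...,1]>150)&(hsv[...,2]>60)
    v,u=np.nonzero(om);P=ray(c,np.c_[u,v],51)[:,:2]-C;X=P@e;Y=P@d;k=(X>0)&(X<90)&(abs(Y)<220)
    for m in big(om,100):
        v,u=np.nonzero(m);P=ray(c,np.c_[u,v],51)[:,:2]-C;X=P@e;Y=P@d
        if 20<np.median(X)<70 and abs(np.median(Y))<180: print(n,np.percentile(Y,[0,1,50,99,100]).round(1),np.percentile(X,[1,99]).round(1))
```

```text
[618.02323478 -12.88428751  65.40261235] [ 0.48349311 -0.16418394 -0.24776322]
tcp XY 46.33711511475453 55.017767606818154
side [ 62.7  66.5 125.5 178.1 179. ] [ 8.3 84.2]
top [119.1 121.7 151.3 174.3 175.4] [ 9.7 83.2]
```

```bash
python3 -c "
import cv2,numpy as np
a=cv2.imread('pics/side2.png')[130:330,180:380];b=cv2.imread('pics/top2.png')[120:320,180:380]
cv2.imwrite('pics/c2.png',cv2.resize(np.hstack([a,b]),None,fx=2,fy=2))"
```

```text
(no output)
```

View pics/c2.png

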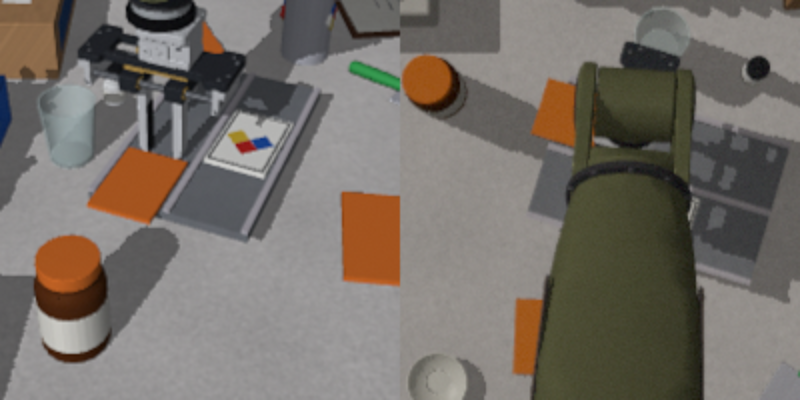

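Request:
jog_arm(
  series=[0, 0, 0, 0.001, 0.003, 0, -0.36, 0, 0, 0, 0.002, 0.0065, 0, -0.36, 0, 0, 0, 0.003, 0.0095, 0, -0.36, 0, 0, 0, 0.003, 0.0095, 0, -0.36, 0, 0, 0, 0.003, 0.0095, 0, -0.36, 0, 0, 0, 0, 0, 0, -0.36, 0, 0, 0, -0.003, -0.01, 0, -0.36, 0, 0, 0, -0.003, -0.01, 0.02, -0.36, 0, 0, 0, -0.003, -0.01, 0.06, -0.36, 0, 0, 0, -0.01, 0.0, 0.08, -0.36, 0, 0, 0, -0.04, 0.02, 0.08, -0.36, 0, 0, 0, -0.07, 0.04, 0.08, -0.36, 0, 0, 0, -0.082, 0.047, 0.08, -0.36, 0, 0, 0, -0.082, 0.047, 0.06, -0.36, 0, 0, 0, -0.082, 0.047, 0.04, -0.36, 0, 0, 0, -0.082, 0.047, 0.04, -0.36],
)

```text
clock: 7.05
eef_pos: [535.6, 34.4, 104.6]
eef_rot: [-1.252, 1.569, -3.126]
wrist_force: [-0.6, 0.5, 0.3]
finger_gap: 30.1
```

```bash
cat > look.py <<'E'
from cell import manip
import sys
from m import *
k=sys.argv[1]
s=manip.read_state();print(s["eef_pos"],s["wrist_force"])
C=np.array([557.4,-51.6]);a=1.2683;d=np.array([np.cos(a),np.sin(a)]);e=np.array([d[1],-d[0]])
print("tcp XY",(s["eef_pos"][:2]-C)@e,(s["eef_pos"][:2]-C)@d)
ims=[]
for n in("side","top"):
    c=manip.camera(n); np.savez(f"{n}{k}.npz",**c);ims.append(c["color"][120:340,180:390])
    hsv=cv2.cvtColor(c["color"],cv2.COLOR_BGR2HSV)
    for nm,om,x in(("or",(hsv[...,0]<15)&(hsv[...,1]>150)&(hsv[...,2]>60),46),("wh",(hsv[...,1]<60)&(hsv[...,2]>150),-46)):
      for m in big(om,60):
        v,u=np.nonzero(m);P=ray(c,np.c_[u,v],51)[:,:2]-C;X=P@e;Y=P@d
        if abs(np.median(X)-x)<25 and abs(np.median(Y))<180: print(n,nm,np.percentile(Y,[0,1,50,99,100]).round(1),np.percentile(X,[1,99]).round(1))
cv2.imwrite(f'pics/c{k}.png',cv2.resize(np.hstack(ims),None,fx=1.9,fy=1.9))
E
python3 look.py 3
```

```text
[535.64243595  34.38316424 104.59059451] [-0.5721308   0.53370557  0.27773811]
tcp XY -46.38441771160488 75.59749942791588
side or [ 74.1  75.4 135.1 188.  189.6] [ 8.4 84.2]
side wh [-77.1 -72.9  24.   58.7  60. ] [-80.6  -9.8]
side wh [-51.6 -51.4 -34.8 -13.1 -12.3] [-74.8 -47.4]
top or [ 75.3  78.3 144.5 183.8 185.3] [ 9.7 83.7]
top wh [-51.8 -51.6 -32.   -7.4  -4.9] [-31.5 -14.5]
top wh [-50.9 -50.5 -31.2  -7.6  -5.8] [-73.3 -44.5]
```

View pics/c3.png

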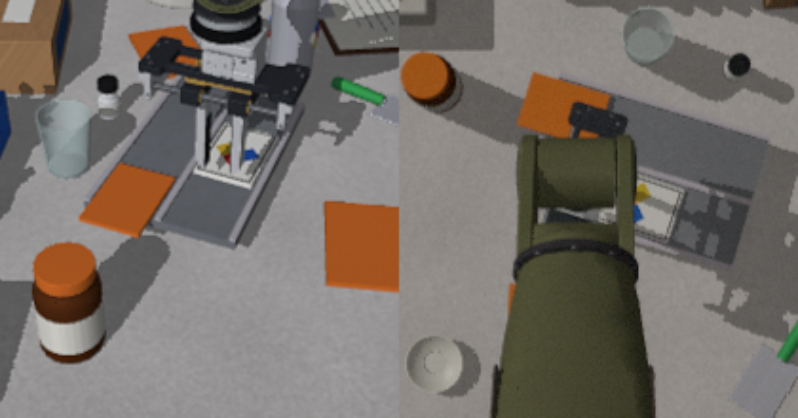

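Request:
jog_arm(
  series=[0, 0, 0, 0, 0, -0.015, -0.36, 0, 0, 0, 0, 0, -0.028, -0.36, 0, 0, 0, 0, 0, -0.035, -0.36, 0, 0, 0, 0, 0, -0.039, -0.36, 0, 0, 0, 0, 0, -0.039, -0.36, 0, 0, 0, 0, 0, -0.039, -0.36],
)

```text
clock: 7.9
eef_pos: [536.2, 34.4, 66.7]
eef_rot: [1.817, 1.57, -0.057]
wrist_force: [-0.8, 0.4, 0.3]
finger_gap: 30.1
```

```bash
python3 look.py 4
```

```text
[536.24803833  34.40031518  66.74309996] [-0.82320945  0.35833408  0.32087608]
tcp XY -45.81142155667222 75.79428308934877
side or [ 74.1  75.4 135.1 188.  189.6] [ 8.4 84.2]
side wh [-16.3 -15.3  34.8  80.5  82.2] [-69.9 -36.1]
top or [ 75.3  77.7 142.4 183.8 185.3] [ 9.9 83.7]
top wh [-37.  -36.2 -23.1  -6.5  -5.8] [-73.2 -43. ]
```

View pics/c4.png

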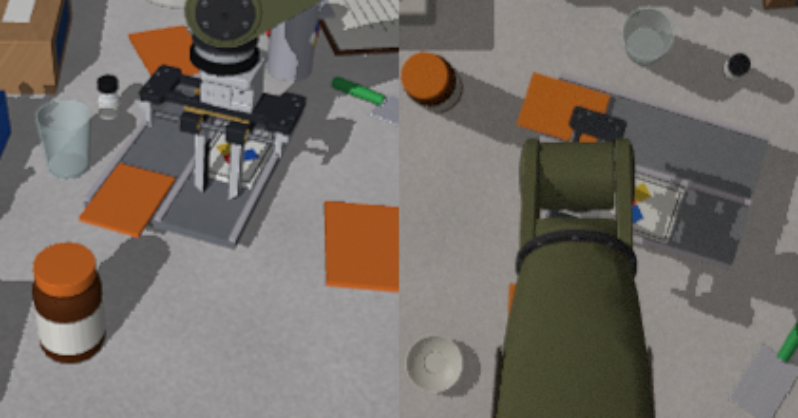

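Request:
jog_arm(
  series=[0, 0, 0, 0, 0, -0.0015, -0.36, 0, 0, 0, -0.0015, -0.0048, -0.0015, -0.36, 0, 0, 0, -0.003, -0.0095, -0.0015, -0.36, 0, 0, 0, -0.006, -0.019, -0.0015, -0.36, 0, 0, 0, -0.0105, -0.0335, -0.0015, -0.36, 0, 0, 0, -0.015, -0.048, -0.0015, -0.36, 0, 0, 0, -0.0195, -0.0625, -0.0015, -0.36, 0, 0, 0, -0.024, -0.077, -0.0015, -0.36, 0, 0, 0, -0.0285, -0.0915, -0.0015, -0.36, 0, 0, 0, -0.033, -0.106, -0.0015, -0.36, 0, 0, 0, -0.0365, -0.117, -0.0015, -0.36, 0, 0, 0, -0.0385, -0.1235, -0.0015, -0.36, 0, 0, 0, -0.0395, -0.127, -0.0015, -0.36, 0, 0, 0, -0.0395, -0.127, -0.0015, -0.36, 0, 0, 0, -0.0395, -0.127, -0.0015, -0.36],
)

```text
clock: 9.88
eef_pos: [496.6, -92.4, 64.9]
eef_rot: [-1.364, 1.571, 3.046]
wrist_force: [0.5, 0.2, -0.4]
finger_gap: 30.1
```

```bash
python3 look.py 5
```

```text
[496.61459377 -92.38053741  64.90703243] [ 0.46133367  0.18932352 -0.36136129]
tcp XY -45.87680345284403 -57.03715234066414
side or [ 74.1  75.4 135.1 188.  189.6] [ 8.4 84.2]
side wh [-167.7 -166.7 -107.7  -50.4  -46.4] [-69.7 -35.7]
top or [ 75.3  76.3 129.6 183.5 185.2] [ 9.7 83.4]
```

View pics/c5.png

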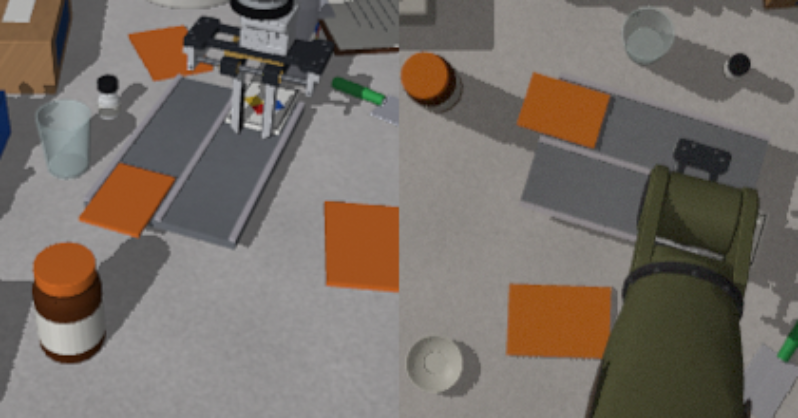

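Request:
jog_arm(
  series=[0, 0, 0, -0.0012, -0.0038, 0, -0.36, 0, 0, 0, -0.002, -0.0064, 0, -0.36, 0, 0, 0, -0.0024, -0.0077, 0, -0.36, 0, 0, 0, -0.0024, -0.0077, 0, -0.36, 0, 0, 0, -0.0024, -0.0077, 0, -0.36, 0, 0, 0, 0, 0, 0, -0.36, 0, 0, 0, 0.004, 0.0125, 0, -0.36, 0, 0, 0, 0.004, 0.0125, 0.03, -0.36, 0, 0, 0, 0.004, 0.0125, 0.08, -0.36, 0, 0, 0, 0, 0.03, 0.13, -0.36, 0, 0, 0, -0.03, 0.07, 0.15, -0.36, 0, 0, 0, -0.05, 0.12, 0.15, -0.36, 0, 0, 0, -0.07, 0.17, 0.15, -0.36, 0, 0, 0, -0.08, 0.22, 0.15, -0.36, 0, 0, 0, -0.1, 0.27, 0.15, -0.36, 0, 0, 0, -0.11, 0.3, 0.15, -0.36, 0, 0, 0, -0.11, 0.3, 0.15, -0.36, 0, 0, 0, -0.11, 0.3, 0.15, -0.36, 0, 0, 0, -0.11, 0.3, 0.15, -0.36],
)

```text
clock: 12.35
eef_pos: [386.8, 206.8, 214.9]
eef_rot: [0.08, 1.571, -1.795]
wrist_force: [-0.5, 1.2, -0.3]
finger_gap: 29.9
```

```bash
python3 look.py 6
python3 - <<'E'
from m import *
c=np.load("top6.npz");C=np.array([557.4,-51.6]);a=1.2683;d=np.array([np.cos(a),np.sin(a)]);e=np.array([d[1],-d[0]])
measure(c)
for X,Y in((46,131),(-46,-131)):print(C+X*e+Y*d)
E
```

```text
[386.81916543 206.8352304  214.94482007] [-0.47446079  1.22283758 -0.34154927]
tcp XY -239.82466665461368 195.88445240998973
side or [ 74.1  75.4 135.1 188.  189.6] [ 8.4 84.2]
top or [ 75.3  76.3 129.7 183.6 185.3] [ 9.7 83.4]
top wh [-128.1 -125.5  -98.2  -82.   -81.5] [-74.7 -13.3]
top wh [-179.4 -179.  -159.2 -135.  -133. ] [-74.9 -13.5]
ledge (array([557.4, -51.7]), array([192.4, 371.9]), 1.2683) 47.53573417193411
orange (array([640.7,  58.8]), array([ 75.4, 109.9]), 1.2644) 51.65146107763235
white (array([ 475.9, -162.6]), array([ 64.8, 109.3]), 1.2439) 52.05724546184388
obj [ 856. -336.   93.] 5211 [ 788. -463.   20.] [ 926. -215.   99.]
obj [846. 320.  84.] 4216 [766. 240.  20.] [944. 400.  90.]
obj [862.  -7. 112.] 2757 [ 831. -124.   20.] [903. 125. 122.]
obj [739. -59.  85.] 375 [702. -89.  20.] [774. -21.  91.]
obj [ 618. -587.  171.] 6012 [ 504. -645.   20.] [ 726. -506.  179.]
obj [678. 238. 117.] 759 [642. 202.  20.] [710. 268. 121.]
obj [ 700. -180.   63.] 152 [ 685. -194.   22.] [ 716. -165.   66.]
obj [546. -70.  52.] 9430 [ 423. -225.   31.] [692. 121.  61.]
obj [520. 630.  68.] 7664 [360. 527.  20.] [634. 730.  78.]
obj [ 436. -328.  172.] 1004 [ 395. -360.   20.] [ 476. -293.  178.]
obj [ 71.  -8. 138.] 1387 [  32. -103.   20.] [105.  84. 239.]
[640.33684585  59.74846026]
[ 474.46315415 -162.94846026]
```

View pics/c6.png

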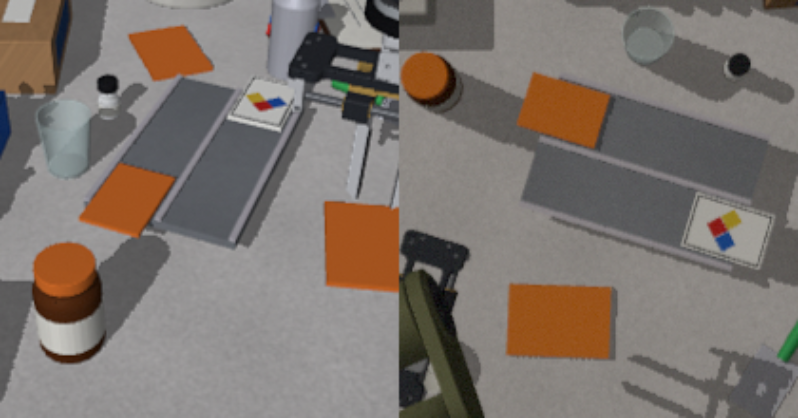

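Both plates sit where they should and the bystanders haven't moved, so I'm handing in.

```bash
python3 -c "
from cell import manip
print(manip.sign_off())"
```

```text
the job is handed in; nothing more can be done
None
```

I pushed both plates along their lanes from behind with the fingertips, keeping them flat. I then pulled the arm clear and handed the job in at about 12.5 s of the 53 s allowed. No verdict came back.

- **Orange plate:** the last top view puts its centre about 1 mm from the +131 mm target, at the brown jar's end. The overhang is about 35 mm.
- **Diamond plate:** its centre is about 1 mm from the -131 mm target, at the aluminium bottle's end. The overhang is about 36 mm.
- **Flatness and alignment:** both plate tops measured 51.7 to 52.1 mm above the bench, so they lie flat. Both were within 0.03 rad of the lane direction.
- **Bystanders:** the bottle, jar and vial measured within about 1 mm of their starting positions. The beaker's median point, noisy on glass, shifted 5 mm, but its outline stayed within 1 mm.
- **Disagreements:** the side camera put the orange plate's far end at up to 190 mm, against 185 mm in the top view. Even so, its centre stays within tolerance. The side view did not pick out the diamond plate in the last check, so that result rests on the top view alone.

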